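# Step the sample carousel to the three-pip station and start the reading

### The arm

A 6-joint arm with a two-finger parallel gripper is mounted at the origin on the work surface. World frame = base frame: x ahead of the robot, y to its left, z up, the work surface at z = 0. Lengths are in m, angles in rad, forces in N, time in s.
With the tool pointing down it reaches from about 0.35 to 0.975 m from the base axis. Payload 4.9 kg.
Tool frame: the origin (TCP) lies midway between the tips of the shut fingers; the grasp point (between the pads) lies 19 mm behind it; z points along the fingers, y is the direction in which the jaws open and shut (so a half turn about z gives the same grasp; the last joint's range is limited). The gripper opens to 85 mm and grips with 20 to 120 N. Pads are 22 mm wide; open, the fingers measure 114 mm over their backs; the gripper's body (76 mm by 85 mm) begins 54 mm behind the grasp point. The pads swing forward as they close: fully open they stand 13 mm farther back than shut.
Start: joints at [-1.271, 0.053, 1.613, -0, 1.476, -0.119], TCP at [0.254, -0.571, 0.231] pointing down, gripper open.
Joint ranges: [-3.01, 3.01], [-1.01, 2.22], [0.06, 2.58], [-1.02, 4.17], [0.09, 2.62], [-3.14, 3.14]. Speed limits (rad/s): [2.57, 2.57, 3.14, 3.14, 3.14, 3.14].

### API

Orientations are given as a unit quaternion [w, x, y, z].
In Python, from plant import state, grab_frame, camera_params, job_done, boxes_of gives the robot as it stands.
- The arm moves only by the tool step_arm, never from a script. Its argument "steps" is a list of rows, each a list of 4 numbers: the shift along the tool's x, y, z in mm, then the turn about the tool's z in degrees. A call has 1 to 8 rows; each row shifts and turns the pose as measured when the row begins, along the tool's axes as they then stand; what a row does not reach is not made up. A row lasts 1/10 s, in which the tool goes at most 50 mm and 8.59 degrees, less where a joint would pass 70% of its speed; a pose out of reach is approached as far as the arm can. A call is refused whole if a number of a shift passes 50 or a number of a turn 8.59, either way. A call with a gripper value outside its range is refused whole. "claw" is the opening in per cent of the stroke, from 0 (shut) to 100 (fully open), set as the call begins (left out, the last holds). The fingers move at their own pace and stop on an object; the grip force is fixed at half the most. Time passes only in rows, so rows that do not move let the fingers close. It gives the time, the measured TCP pose, the force and the opening at its end, in the units of the state.
- state(): the state, without advancing time (a new reading comes with each control period).
- grab_frame(name): name is "scene" or "top"; returns (picture, depth): 400x640x3 uint8, red, green, blue; 400x640 float32, m along the optical axis (not along the pixel's ray), 0 where there is no reading.
- camera_params(name): a dict with "mtx" (3x3 intrinsics, pixels), "extrinsics" (4x4, takes a point from camera to world coordinates). Camera axes: x right, y down, z forward; pixel columns grow to the right and rows downward; lengths in m; the calibration is good to about 2 mm. A picture is of the moment at which its call begins. camera_params takes no time and is no camera call.
- job_done(): hands the job in, once; it reports no verdict.
Trained networks look in the newest picture that a camera, given by its name, has taken for a name from the list of things; names that differ only in an ending like _2 or _b are one class to them, and where a whole thing is asked for, a point or a joint stands for the part that bears it (a point fixed in the world has none). Each returns a list of dicts, best first, with "p" (0 to 1); they miss things now and then, are a little off and sometimes report something else, mostly with a low value. They report only what shows in the picture. A call takes as long as a camera call. They do not tell look-alikes from the thing itself.
- boxes_of(camera, label): "box" ([left, top, width, height] in pixels, round what is visible of it).
The state is a dict: "time": time; "joint_pos": joint angles; "joint_vel": joint speeds; "joint_efforts": joint torques, N m; "tool_pos": TCP position; "tool_rot": TCP orientation; "contact_force": force on the tool from outside, world axes, zero at the start; "ft_torque": the same for the moment, N m; "gripper_width": opening from 0.0 (shut) to 1.0 (fully open).
Only numpy, scipy, OpenCV 4.12 (cv2) and the standard library are available. Lean on these libraries where they do the work, as an engineer would, in place of code of your own. Each camera call takes 0.05 s, during which the arm holds its last target. There are 200 camera calls.

### The job

With a fingertip, push the projecting tab of the sample carousel round until it points at the middle of the plate with three pips, and only then press the grey start button on its white pad fully down and let it come up again. Only push and press: do not pinch the tab, do not lift or tip any vial, and leave everything else where it stands.

Things in the scene. Friction and masses are not known exactly. Their poses are not given: they have to be found in the camera images.
- housing: The sample changer's round light-grey housing, bolted to the bench: 300 mm across, 30 mm high, flat deck. Origin: centre of its underside, on the carousel's upright axis. It may stand turned any way.
- carousel: Round aluminium carousel, 124 mm across, on top of the housing, carrying four vials in pockets on a 38 mm radius (vial tops 61 mm above its origin, nothing on it higher). Turns endlessly either way about its own upright axis (z); stiff plain pivot (about 0.14 N m, so about 2 N at the tab), no click stops, stays where it is left. Origin: centre of its underside, on the axis, 32 mm above the bench. Its x axis points along the tab.
- tab_mid (a point): Near the middle of the carousel's only projecting tab: an upright black fin, 10 mm thick, running radially from 58 to 95 mm from the carousel's axis; this point is 80 mm from the axis, half-way up. The fin reaches from 19.5 mm below to 19.5 mm above this point (38 to 77 mm above the bench). Nothing else stands above the deck between 62 and 103 mm from the axis, so a closed fingertip 50 mm above the bench can travel round in that ring beside the fin.
- tab_aim (a point): The spot on the deck side that the tab points at: on the tab's centre line, 125 mm from the carousel's axis (30 mm beyond the tab's outer end), the same radius as the plates' middles.
- plate1: White station plate with one black pip (pips 11 mm across): fixed disc 44 mm across, 4 mm thick, on the housing's deck, its middle 125 mm from the carousel's axis. The four plates change places between runs. Origin: its middle, at deck height (30 mm above the bench).
- plate2: White station plate with two black pips (pips 11 mm across): fixed disc 44 mm across, 4 mm thick, on the housing's deck, its middle 125 mm from the carousel's axis. The four plates change places between runs. Origin: its middle, at deck height (30 mm above the bench).
- plate3: White station plate with three black pips (pips 11 mm across): fixed disc 44 mm across, 4 mm thick, on the housing's deck, its middle 125 mm from the carousel's axis. The four plates change places between runs. Origin: its middle, at deck height (30 mm above the bench).
- plate4: White station plate with four black pips (pips 11 mm across): fixed disc 44 mm across, 4 mm thick, on the housing's deck, its middle 125 mm from the carousel's axis. The four plates change places between runs. Origin: its middle, at deck height (30 mm above the bench).
- vial1_mid (a point): One of the four like glass vials with white caps standing loose in the carousel's pockets (22 mm across, 48 mm tall, seated 13 mm deep). This point: its middle, half-way up.
- vial2_mid (a point): One of the four like glass vials with white caps standing loose in the carousel's pockets (22 mm across, 48 mm tall, seated 13 mm deep). This point: its middle, half-way up.
- vial3_mid (a point): One of the four like glass vials with white caps standing loose in the carousel's pockets (22 mm across, 48 mm tall, seated 13 mm deep). This point: its middle, half-way up.
- vial4_mid (a point): One of the four like glass vials with white caps standing loose in the carousel's pockets (22 mm across, 48 mm tall, seated 13 mm deep). This point: its middle, half-way up.
- spare_vial_mid (a point): A like vial standing loose on the housing's deck, about 128 mm from the carousel's axis, clear of the tab's path. This point: its middle, half-way up. It stands on the side away from where the tab starts; turning the tab the shorter way to any plate hardly comes near it.
- start (a joint): Travel of the start button, m: 0 out, 0.006 fully down (spring, 5 N when fully down); springs back.
- start_top (a point): Centre of the top face of the grey round start button, 28 mm across, pressed straight down. It sits in a black housing on a fixed low white pad 80 mm square, to the left or right of the sample changer.
- vortex: Small fixed grey mixer, 90 mm across, 74 mm high, on the other side from the start pad. Origin: centre of its underside.
- reagent_bottle: Bystander: loose white bottle, 56 mm across, 110 mm high. Origin: centre of its underside.
- beaker: Bystander: loose glass beaker, 64 mm across, 75 mm high. Origin: centre of its underside.
- cell_box: Bystander: loose grey box, 50 x 80 x 30 mm. Origin: centre of its underside.
- jar: Bystander: loose white jar with a black lid, 44 mm across, 50 mm high. Origin: centre of its underside.
- cuvette: Bystander: loose clear cuvette, 12.5 x 12.5 x 45 mm, upright. Origin: centre of its underside.
- tab_left: Left half (5 mm thick, seen from the axis outwards) of the fin-shaped tab, moving with the carousel; its origin is the carousel's, not on the fin.
- tab_right: Right half of the same fin; its origin is the carousel's, not on the fin.
Things that resemble listed ones, but are neither listed nor needed, are in the scene too. Leave any brown or green look-alike of the part that bears start alone.

How it is judged:
On the way, in this order (a step that is already met when the one before it is completed fails the run):
1. the tab points at the three-pip plate and the carousel is still (horizontal distance between tab_aim and plate3 below 0.012 m and angular speed of carousel below 0.05 rad/s), for 0.3 s.
2. the start button is pressed down (value of joint start above 0.0045 m and horizontal distance between tab_aim and plate3 below 0.012 m), for 0.1 s.
At the end, for the whole second after the job is handed in: The spot that the tab points at is within 12 mm of the middle of the three-pip plate (about 5.5 degrees), the carousel is at rest, the button has been pressed at least 4.5 mm after that and is out again, the four vials stand seated in their pockets and the spare vial stands upright (all of step 1 and value of joint start below 0.0015 m and z of each of vial1_mid, vial2_mid, vial3_mid, vial4_mid in the frame of carousel below 0.043 m and angle between each of vial1_mid, vial2_mid, vial3_mid, vial4_mid, spare_vial_mid's own z axis and vertical below 0.25 rad); the robot touches nothing.
It fails at once if the start button was pressed while the tab did not point at the three-pip plate (value of joint start above 0.003 m and horizontal distance between tab_aim and plate3 above 0.015 m).
It fails at once if the tab was pinched: fingers pressed on both of its sides at once (contact force between the fingers and tab_left above 1 N and contact force between the fingers and tab_right above 1 N).
It fails at once if a vial was lifted out of its pocket or tipped (z of any of vial1_mid, vial2_mid, vial3_mid, vial4_mid in the frame of carousel above 0.047 m or angle between any of vial1_mid, vial2_mid, vial3_mid, vial4_mid's own z axis and vertical above 0.4 rad).
It fails at once if the spare vial was moved or tipped (distance of spare_vial_mid from where it was at the start of the episode above 0.012 m or angle between spare_vial_mid's own z axis and vertical above 0.3 rad).
It fails at once if a bystander on the bench was moved (distance of any of reagent_bottle, beaker, cell_box, jar, cuvette from where it was at the start of the episode above 0.015 m).
It also fails if it takes over 54 s, if anything falls off the work surface, if the arm or the gripper's body presses on something with over 40 N, if the wrist force passes 120 N, or if a joint passes its speed limit or range.

## Working session

There is one attempt and no reset: what is moved stays moved. The work goes in short steps, Python scripts to look and compute and a tool call to move; the robot and the scene stay as the last step left them, time stands still between calls to the robot, and variables do not carry over. Pictures are saved under pics/ and viewed, about 8 in all and at most 12, crops included, and the job is handed in when it is done.

Besides the shell and the picture viewer there is one more tool, called after ">>>" by a JSON object that holds its "method" and its "body", one argument or row to a line. step_arm: Moves the arm, as the interface text tells. Its arguments: {"type":"object","properties":{"steps":{"type":"array"},"claw":{"type":"number"}},"required":["steps"]}

```bash
mkdir -p pics; cat > h.py <<'E'
import numpy as np, cv2
from plant import *
def world(cam,u,v,d):
    c=camera_params(cam);K=np.array(c["mtx"]);T=np.array(c["extrinsics"])
    p=np.linalg.inv(K)@np.array([u,v,1.])*d
    return T[:3,:3]@p+T[:3,3]
def onplane(cam,u,v,z):
    a=world(cam,u,v,0.);b=world(cam,u,v,1.)
    return a+(b-a)*(z-a[2])/(b[2]-a[2])
def pix(cam,p):
    c=camera_params(cam);K=np.array(c["mtx"]);T=np.linalg.inv(np.array(c["extrinsics"]))
    q=K@(T[:3,:3]@np.array(p)+T[:3,3]);return q[:2]/q[2]
E
python3 - <<'E'
from h import *
for c in ["top","scene"]:
    im,d=grab_frame(c); cv2.imwrite(f"pics/{c}0.png",im[:,:,::-1]); np.savez(f"{c}0.npz",im=im,d=d)
    print(c,np.round(camera_params(c)["extrinsics"],3).tolist())
for l in ["housing","carousel","tab_mid","plate3","plate1","spare_vial_mid","start_top","vortex"]:
    for b in boxes_of("top",l)[:5]:
        x,y,w,h=b["box"];print(l,round(b["p"],2),np.round(b["box"]),np.round(onplane("top",x+w/2,y+h/2,.034),3))
s=state();print(s["time"],s["tool_pos"],s["tool_rot"])
E
```

```text
top [[0.013, -0.998, 0.067, 0.462], [-1.0, -0.012, 0.007, 0.056], [-0.006, -0.067, -0.998, 1.485], [0.0, 0.0, 0.0, 1.0]]
scene [[0.878, 0.266, -0.398, 0.934], [0.478, -0.518, 0.709, -0.569], [-0.018, -0.813, -0.582, 0.618], [0.0, 0.0, 0.0, 1.0]]
housing 0.68 [300. 157. 108. 105.] [ 0.539 -0.027  0.034]
housing 0.56 [329. 110.  24.  26.] [0.788 0.011 0.034]
carousel 0.77 [318. 187.  60.  40.] [ 0.545 -0.009  0.034]
tab_mid 0.79 [320. 190.  54.  41.] [ 0.536 -0.008  0.034]
plate3 0.73 [319. 186.  54.  44.] [ 0.543 -0.006  0.034]
plate3 0.71 [352. 247.  15.  15.] [ 0.41  -0.044  0.034]
plate3 0.69 [354. 161.  14.  12.] [ 0.661 -0.047  0.034]
plate3 0.62 [387. 217.  15.  17.] [ 0.493 -0.144  0.034]
plate3 0.46 [314. 175.  13.  14.] [0.617 0.072 0.034]
plate1 0.73 [319. 186.  54.  44.] [ 0.543 -0.006  0.034]
plate1 0.71 [352. 247.  15.  15.] [ 0.41  -0.044  0.034]
plate1 0.69 [354. 161.  14.  12.] [ 0.661 -0.047  0.034]
plate1 0.62 [387. 217.  15.  17.] [ 0.493 -0.144  0.034]
plate1 0.46 [314. 175.  13.  14.] [0.617 0.072 0.034]
spare_vial_mid 0.62 [390. 185.   8.  10.] [ 0.597 -0.144  0.034]
start_top 0.63 [319. 188.  54.  41.] [ 0.541 -0.006  0.034]
start_top 0.55 [184. 209.   8.   7.] [0.523 0.45  0.034]
start_top 0.4 [227. 206.  13.  12.] [0.528 0.319 0.034]
start_top 0.38 [388. 220.  17.  14.] [ 0.49  -0.15   0.034]
vortex 0.56 [442. 214.  29.  35.] [ 0.478 -0.323  0.034]
0.5 [ 0.25416179 -0.57096017  0.23130152] [ 5.24517495e-06  9.78154417e-01  2.07879620e-01 -6.91359380e-07]
```

View pics/top0.png

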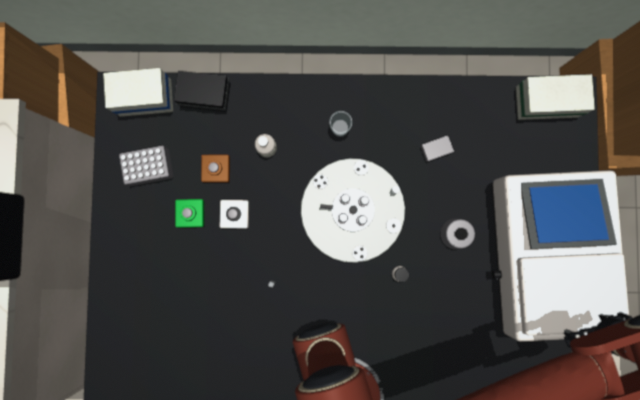

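View pics/scene0.png

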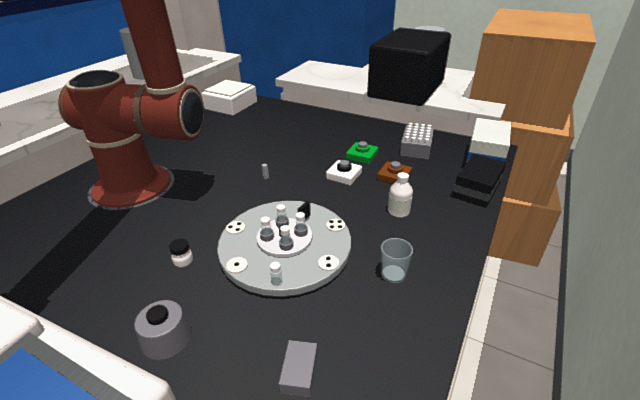

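Top view: the carousel centre is near (353,210), with the tab pointing left at (326,208). Plates are at about (320,181), (361,168), (394,225) and (359,253), and the spare vial is at (393,192). The white start pad is at (234,213); the green (189,213) and brown (215,168) ones are look-alikes. One crop should settle the pips and the button.

```bash
python3 - <<'E'
from h import *
z=np.load("top0.npz");im=z["im"];d=z["d"]
a=cv2.resize(im[150:270,295:412],None,fx=5,fy=5,interpolation=cv2.INTER_CUBIC)
b=cv2.resize(im[195:231,215:253],None,fx=5,fy=5,interpolation=cv2.INTER_CUBIC)
o=np.zeros((600,a.shape[1]+b.shape[1],3),np.uint8);o[:,:a.shape[1]]=a;o[:b.shape[0],a.shape[1]:]=b
cv2.imwrite("pics/c1.png",o[:,:,::-1])
# point cloud
v,u=np.mgrid[0:400,0:640];c=camera_params("top");K=np.array(c["mtx"]);T=np.array(c["extrinsics"])
P=np.stack([(u-K[0,2])/K[0,0]*d,(v-K[1,2])/K[1,1]*d,d],-1)@T[:3,:3].T+T[:3,3]
g=im.astype(int).sum(2)
# housing by ellipse fit of bright deck in image
m=((g>420)&(np.abs(P[...,2]-.031)<.012)&(u>295)&(u<412)&(v>150)&(v<270)).astype(np.uint8)
h=np.concatenate([c.reshape(-1,2) for c in cv2.findContours(m,0,1)[0] if len(c)>20])
hull=cv2.convexHull(h).reshape(-1,2).astype(float)
W=np.array([onplane("top",*p,.03)[:2] for p in hull])
A=np.c_[2*W,np.ones(len(W))];s=np.linalg.lstsq(A,(W**2).sum(1),rcond=None)[0]
C=s[:2];print("housing",C,np.sqrt(s[2]+C@C))
print("tilt check bench z",np.median(P[280:320,200:260,2]),"deck",np.median(P[...,2][m>0]))
# tab: dark, high points
r=np.hypot(P[...,0]-C[0],P[...,1]-C[1])
t=(g<200)&(P[...,2]>.055)&(r>.055)&(r<.11)
q=P[t];print("tab",t.sum(),q.mean(0),np.degrees(np.arctan2(q[:,1].mean()-C[1],q[:,0].mean()-C[0])))
# dark blobs on plates
t2=((g<330)&(r>.095)&(r<.148)).astype(np.uint8)
n,l,st,ce=cv2.connectedComponentsWithStats(t2)
for i in range(1,n):
    w=onplane("top",*ce[i],.034)[:2]-C;print(ce[i].round(1),st[i,4],"r",np.hypot(*w).round(3),"ang",np.degrees(np.arctan2(w[1],w[0])).round(1))
# button
mm=((u>215)&(u<253)&(v>195)&(v<231))
pad=mm&(g>500);print("pad",P[pad].mean(0),np.median(P[pad][:,2]), np.ptp(P[pad],axis=0))
for k in range(204,224,2):print((P[k,222:246:2,2]*1000).round().astype(int), g[k,222:246:2])
for nm,lo in [("jar",(385,415,260,285)),("bottle",(250,280,130,160)),("cuvette",(264,278,278,290)),("vortex",(440,480,215,255)),("beaker",(325,358,108,138)),("spare",(386,400,182,200))]:
    x0,x1,y0,y1=lo;s=P[y0:y1,x0:x1].reshape(-1,3);s=s[s[:,2]>.025 if nm!="spare" else s[:,2]>.045];print(nm,s.mean(0).round(3),s.max(0).round(3))
E
```

```text
housing [ 0.53894565 -0.02384336] 0.14844227083512412
tilt check bench z -0.00042057096079417544 deck 0.03018387828729585
tab 0 [nan nan nan] nan
[0. 0.] 1 r 1.217 ang 59.9
[22.  0.] 1 r 1.161 ang 58.3
[47.  0.] 1 r 1.098 ang 56.2
[65.  0.] 1 r 1.055 ang 54.5
[136.   1.] 1 r 0.89 ang 46.7
[207.   1.] 1 r 0.752 ang 35.5
[307.   1.] 1 r 0.631 ang 12.8
[327.   1.] 1 r 0.622 ang 7.5
[349.   0.] 1 r 0.62 ang 1.5
[40.  2.] 1 r 1.112 ang 57.0
[133.   2.] 1 r 0.894 ang 47.2
[375.   3.] 1 r 0.615 ang -5.7
[381.   3.] 1 r 0.617 ang -7.3
[421.   3.] 1 r 0.644 ang -17.8
[449.   3.] 1 r 0.674 ang -24.5
[464.   3.] 1 r 0.694 ang -27.8
[35.  5.] 1 r 1.119 ang 57.9
[38.  4.] 1 r 1.114 ang 57.5
[40.  4.] 1 r 1.109 ang 57.3
[62.  4.] 1 r 1.054 ang 55.4
[391.   5.] 1 r 0.615 ang -10.1
[326.   7.] 1 r 0.604 ang 8.0
[371.   7.] 1 r 0.601 ang -4.7
[386.   7.] 1 r 0.607 ang -8.9
[398.   7.] 1 r 0.614 ang -12.1
[439.   6.] 1 r 0.654 ang -22.5
[445.   6.] 1 r 0.661 ang -23.9
[492.   7.] 1 r 0.727 ang -34.0
[542.   7.] 1 r 0.819 ang -42.5
[344.   9.] 1 r 0.593 ang 3.0
[420.   8.] 1 r 0.628 ang -18.0
[638.   8
[... 26613 characters left out ...]
305 476 525 526 353 227 461 712 719]
[26 21 19 36 36 38 36 35 33 22 29 17] [718 718 649 302 288 329 284 222 303 646 719 718]
[23 28 25 27 37 36 40 27 25 25 26 28] [718 719 712 646 434 324 329 383 627 716 718 719]
[27 26 20 27 30 22 25 25 20 24 26 27] [718 719 718 718 706 691 697 703 715 719 719 719]
jar [ 0.359 -0.16   0.057] [0.462 0.056 1.485]
bottle [0.714 0.224 0.094] [0.748 0.258 1.485]
cuvette [0.331 0.2   0.097] [0.462 0.212 1.485]
vortex [ 0.475 -0.317  0.072] [0.515 0.056 1.485]
beaker [0.785 0.014 0.088] [0.816 0.056 1.485]
spare [ 0.595 -0.14   0.072] [ 0.605 -0.131  0.084]<stdin>:22: RuntimeWarning: Mean of empty slice.
  ret = um.true_divide(
  ret = ret.dtype.type(ret / rcount)
```

View pics/c1.png

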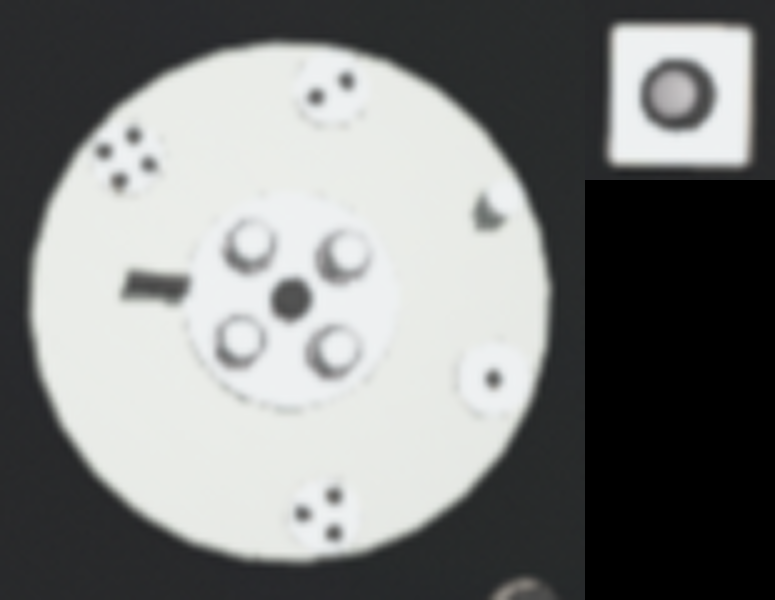

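The crop shows the three-pip plate at the bottom, crop (324,514), which is top pixel ≈(359.5,252.5). The fin points left, with its outer end at crop (122,286). The spare vial is at right (490,205). The grey button on the white pad is confirmed at ≈(229,213). The shorter way round is counter-clockwise in the world, about 100°.

```bash
python3 - <<'E' 2>/dev/null
from h import *
z=np.load("top0.npz");im=z["im"];d=z["d"];g=im.astype(int).sum(2)
C=np.array([.5389,-.0238])
f=lambda x,y:(295+(x+.5)/5-.5,150+(y+.5)/5-.5)
def blob(x0,x1,y0,y1,th=480):
    w=np.clip(th-g[y0:y1,x0:x1],0,None).astype(float);v,u=np.mgrid[y0:y1,x0:x1]
    return (w*u).sum()/w.sum(),(w*v).sum()/w.sum()
hub=blob(348,359,205,215);print("hub",hub,onplane("top",*hub,.05))
for n,q in dict(p1=(493,379),p2=(331,89),p3=(324,514),p4=(127,158)).items():
    w=onplane("top",*f(*q),.034)[:2]-C;print(n,w+C,np.hypot(*w),np.degrees(np.arctan2(w[1],w[0]))%360)
t=blob(316,331,202,214,500);w=onplane("top",*t,.07)[:2]-C;print("tab",t,w+C,np.hypot(*w),np.degrees(np.arctan2(w[1],w[0])))
print(np.unique((d[202:214,316:334]>0),return_counts=True))
b=f(0,0);u=215+(671-585+.5)/5-.5;v=195+(93+.5)/5-.5
for zz in(.04,.05):print("button",u,v,onplane("top",u,v,zz))
u=215+(680-585+.5)/5-.5;v=195+(95+.5)/5-.5;print("pad mid",onplane("top",u,v,.024))
E
```

```text
hub (np.float64(352.7437580714593), np.float64(209.46071889797676)) [ 0.53762607 -0.02324488  0.05      ]
p1 [ 0.49412416 -0.14052244] 0.12501601566009912 249.01270901666834
p2 [ 0.66055128 -0.04638938] 0.1237308135595377 349.4805819401261
p3 [ 0.41576927 -0.0442    ] 0.12480919877560767 189.40717261976383
p4 [0.619031   0.07108665] 0.12419522568468913 49.81917944692203
tab (np.float64(325.2783889614022), np.float64(206.86033936229722)) [0.5429236  0.05498021] 0.07888288959541329 87.07622745026659
(array([False,  True]), array([  1, 215]))
button 231.8 213.2 [0.52314942 0.32271631 0.04      ]
button 231.8 213.2 [0.52272316 0.32087366 0.05      ]
pad mid [0.52273597 0.32041296 0.024     ]
```

>>> {"method": "step_arm", "body": {
  "steps": [
    [0,0,-40,-8],
    [0,-50,0,-8],
    [0,-50,0,-8],
    [0,-50,0,-8],
    [0,-50,0,-8],
    [0,-50,0,-8]
  ],
  "claw": 0
}}

```text
time: 1.1
tool_pos: [0.0789, -0.4155, 0.2735]
tool_rot: [0.0, 0.804, 0.595, -0.001]
contact_force: [-0.7, -1.7, -0.2]
gripper_width: -0.001
```

>>> {"method": "step_arm", "body": {
  "steps": [
    [0,50,0,0],
    [0,50,0,0],
    [0,50,0,0],
    [20,45,0,0],
    [35,35,0,0],
    [40,30,0,0],
    [45,20,0,0],
    [45,20,0,0]
  ]
}}

```text
time: 1.9
tool_pos: [0.4143, -0.339, 0.2735]
tool_rot: [0.005, 0.816, 0.578, -0.005]
contact_force: [0.5, 0.1, -0.2]
gripper_width: -0.0
```

>>> {"method": "step_arm", "body": {
  "steps": [
    [49,10,0,0],
    [49,10,0,0],
    [50,0,0,0],
    [50,0,0,0],
    [50,0,0,0],
    [0,0,0,0]
  ]
}}

```text
time: 2.5
tool_pos: [0.5173, -0.1071, 0.2711]
tool_rot: [0.006, 0.814, 0.581, -0.003]
contact_force: [0.5, -1.3, 0.5]
gripper_width: 0.007
```

>>> {"method": "step_arm", "body": {
  "steps": [
    [45,2,0,3],
    [45,2,0,3],
    [45,0,0,0],
    [30,0,0,0],
    [0,0,40,0],
    [0,0,40,0],
    [0,0,0,0]
  ]
}}

```text
time: 3.2
tool_pos: [0.5895, 0.0456, 0.1904]
tool_rot: [0.009, 0.845, 0.535, -0.001]
contact_force: [-1.0, -0.2, 0.1]
gripper_width: -0.001
```

```bash
cat > where.py <<'E'
from h import *
from scipy.spatial.transform import Rotation as R
C=np.array([.5389,-.0238])
s=state();w,x,y,z=s["tool_rot"];M=R.from_quat([x,y,z,w]).as_matrix();p=np.array(s["tool_pos"])
e=p[:2]-C
print("t",s["time"],"p",p.round(4),"yaw",np.degrees(np.arctan2(M[1,0],M[0,0])).round(1),"zaxis",M[:,2].round(3),"r",np.hypot(*e).round(4),"ang",np.degrees(np.arctan2(e[1],e[0])).round(1),"j",np.round(s["joint_pos"],2),"F",np.round(s["contact_force"],1))
def to(t): print("shift mm",(M.T@(np.array(t)-p)*1000).round(1))
def pol(r,a,z): a=np.radians(a);return [C[0]+r*np.cos(a),C[1]+r*np.sin(a),z]
E
python3 -c "
from where import *
to(pol(.082,62,.15));to(pol(.082,62,.05))"
```

```text
t 3.2 p [0.5895 0.0456 0.1904] yaw 64.7 zaxis [ 0.009 -0.017 -1.   ] r 0.0859 ang 53.9 j [-0.04 -0.    1.74 -0.02  1.4   0.4 ] F [-1.  -0.2  0.1]
shift mm [ -2.  -12.8  40.2]
shift mm [ -0.9 -14.3 140.2]
```

>>> {"method": "step_arm", "body": {
  "steps": [
    [-2,-12,30,2],
    [0,0,30,0],
    [0,0,10,0],
    [0,0,0,0]
  ]
}}

```text
time: 3.6
tool_pos: [0.5818, 0.0448, 0.1255]
tool_rot: [0.012, 0.855, 0.519, 0.002]
contact_force: [-0.6, -0.4, 0.0]
gripper_width: -0.0
```

```bash
python3 -c "
from where import *
to(pol(.082,62,.05))
im,d=grab_frame('scene');cv2.imwrite('pics/s1.png',cv2.resize(im[150:310,190:390],None,fx=3.5,fy=3.5,interpolation=2)[:,:,::-1])"
```

```text
t 3.6 p [0.5818 0.0448 0.1255] yaw 62.5 zaxis [ 0.016 -0.018 -1.   ] r 0.0809 ang 58.0 j [-0.04  0.03  1.81 -0.02  1.28  0.44] F [-0.6 -0.4  0. ]
shift mm [ 2.  -7.3 75.4]
```

View pics/s1.png

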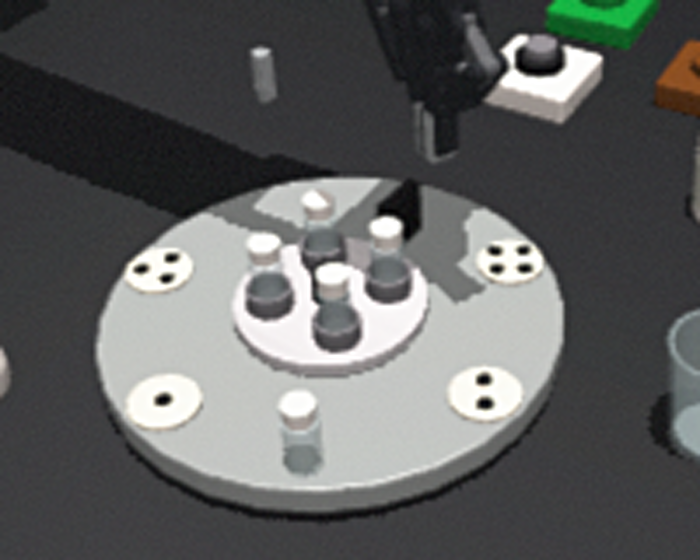

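The scene crop shows the shut fingertip at crop (440,155), high up on the clear side of the fin (405,210), so the way down is free. The three-pip plate is at left (160,268).

>>> {"method": "step_arm", "body": {
  "steps": [
    [1,-3,30,0],
    [0,0,30,0],
    [0,0,14,0],
    [0,0,0,0]
  ]
}}

```text
time: 4.05
tool_pos: [0.5904, 0.0443, 0.0627]
tool_rot: [0.018, 0.855, 0.518, 0.011]
contact_force: [-0.4, 0.6, 0.1]
gripper_width: 0.0
```

```bash
python3 -c "
from where import *
to(pol(.082,70,.05))"
```

```text
t 4.05 p [0.5904 0.0443 0.0627] yaw 62.4 zaxis [ 0.036 -0.019 -0.999] r 0.0854 ang 52.9 j [-0.04  0.12  1.84 -0.02  1.15  0.45] F [-0.4  0.6  0.1]
shift mm [ -2.9 -25.4  11.6]
```

>>> {"method": "step_arm", "body": {
  "steps": [
    [-1,-10,6,-4],
    [-1,-10,4,-4],
    [-1,-5,2,0],
    [0,0,0,0]
  ]
}}

```text
time: 4.45
tool_pos: [0.5724, 0.0511, 0.0581]
tool_rot: [0.022, 0.816, 0.577, 0.014]
contact_force: [-0.4, -0.1, -0.6]
gripper_width: 0.005
```

```bash
python3 -c "
from where import *
to(pol(.082,70,.05));to(pol(.082,80,.05))"
```

```text
t 4.45 p [0.5724 0.0511 0.0581] yaw 70.6 zaxis [ 0.048 -0.02  -0.999] r 0.0821 ang 65.9 j [-0.03  0.08  1.9  -0.02  1.12  0.32] F [-0.4 -0.1 -0.6]
shift mm [ 0.2 -6.3  7.8]
shift mm [ -0.9 -20.5   7. ]
```

>>> {"method": "step_arm", "body": {
  "steps": [
    [0,-10,5,-8],
    [0,-10,3,-8],
    [0,-10,2,-6],
    [0,0,0,0]
  ]
}}

```text
time: 4.85
tool_pos: [0.5515, 0.0569, 0.055]
tool_rot: [0.031, 0.688, 0.725, 0.016]
contact_force: [0.2, -0.2, 0.1]
gripper_width: 0.001
```

```bash
python3 -c "
from where import *
to(pol(.082,90,.05));to(pol(.082,110,.05))"
```

```text
t 4.85 p [0.5515 0.0569 0.055 ] yaw 93.0 zaxis [ 0.067 -0.019 -0.998] r 0.0817 ang 81.1 j [-0.02  0.02  1.96 -0.02  1.09 -0.07] F [ 0.2 -0.2  0.1]
shift mm [  2.1 -12.8   4.1]
shift mm [ -1.4 -41.    2.3]
```

>>> {"method": "step_arm", "body": {
  "steps": [
    [1,-7,2,-4],
    [1,-7,1,-4],
    [1,-7,1,-4],
    [1,-7,1,-4]
  ]
}}

```text
time: 5.25
tool_pos: [0.5318, 0.0567, 0.0551]
tool_rot: [0.039, 0.582, 0.812, 0.018]
contact_force: [1.5, 2.8, 0.1]
gripper_width: -0.003
```

```bash
python3 -c "
from where import *
to(pol(.082,100,.05));to(pol(.082,120,.05))
im,d=grab_frame('scene');cv2.imwrite('pics/s2.png',cv2.resize(im[150:310,190:390],None,fx=3.5,fy=3.5,interpolation=2)[:,:,::-1])"
```

```text
t 5.25 p [0.5318 0.0567 0.0551] yaw 108.7 zaxis [ 0.084 -0.017 -0.996] r 0.0809 ang 95.1 j [-0.03 -0.03  2.01 -0.02  1.08 -0.35] F [1.5 2.8 0.1]
shift mm [ 2.7 -7.   4.5]
shift mm [  2.1 -35.4   2.4]
```

View pics/s2.png

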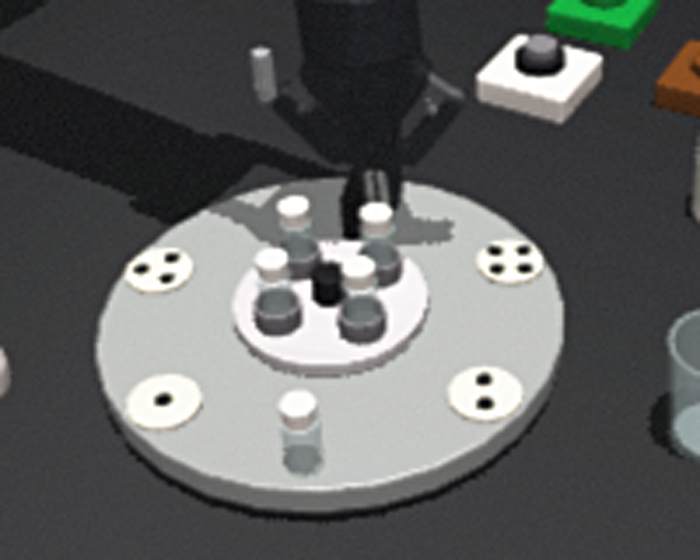

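The fin is turning: the vials have moved round about 20°, and the contact force of 3 N is as expected.

>>> {"method": "step_arm", "body": {
  "steps": [
    [2,-10,1,-6],
    [2,-10,1,-6],
    [2,-10,1,-6],
    [2,-10,1,-6],
    [2,-10,1,-6]
  ]
}}

```text
time: 5.8
tool_pos: [0.4929, 0.0403, 0.0543]
tool_rot: [0.05, 0.351, 0.935, 0.011]
contact_force: [0.3, 3.1, 1.0]
gripper_width: 0.001
```

```bash
python3 -c "
from where import *
to(pol(.082,130,.05));to(pol(.082,150,.05))"
```

```text
t 5.8 p [0.4929 0.0403 0.0543] yaw 138.8 zaxis [ 0.101 -0.014 -0.995] r 0.0789 ang 125.7 j [-0.06 -0.15  2.12 -0.01  1.07 -0.91] F [0.3 3.1 1. ]
shift mm [ 4.5 -5.6  3.6]
shift mm [  3.9 -34.1   2.1]
```

>>> {"method": "step_arm", "body": {
  "steps": [
    [3,-10,1,-6],
    [3,-10,1,-6],
    [3,-10,1,-6],
    [3,-10,1,-6],
    [2,-8,0,-5]
  ]
}}

```text
time: 6.3
tool_pos: [0.4658, 0.0048, 0.0544]
tool_rot: [0.06, 0.105, 0.993, -0.0]
contact_force: [2.0, 2.4, -1.8]
gripper_width: -0.001
```

```bash
python3 -c "
from where import *
to(pol(.082,165,.05));to(pol(.082,175,.05))"
```

```text
t 6.3 p [0.4658 0.0048 0.0544] yaw 167.9 zaxis [ 0.118 -0.013 -0.993] r 0.0785 ang 158.6 j [-0.15 -0.24  2.2   0.01  1.06 -1.52] F [ 2.   2.4 -1.8]
shift mm [ 4.9 -8.5  3.7]
shift mm [  4.4 -22.8   3.6]
```

>>> {"method": "step_arm", "body": {
  "steps": [
    [3,-6,1,-4],
    [2,-5,1,-4],
    [0,0,0,0]
  ]
}}

```text
time: 6.6
tool_pos: [0.462, -0.0063, 0.0547]
tool_rot: [0.062, 0.038, 0.997, -0.004]
contact_force: [0.3, 0.1, -0.4]
gripper_width: 0.001
```

```bash
python3 -c "
from where import *
for c in('top','scene'):
  im,d=grab_frame(c);np.savez(c+'2.npz',im=im,d=d)
  a=im[150:270,295:412] if c=='top' else im[190:310,210:327]
  o=cv2.resize(a,None,fx=3.4,fy=3.4,interpolation=2); globals()[c]=o
cv2.imwrite('pics/s3.png',np.hstack([top,scene])[:,:,::-1])"
```

```text
t 6.6 p [ 0.462  -0.0063  0.0547] yaw 175.6 zaxis [ 0.124 -0.012 -0.992] r 0.0788 ang 167.2 j [-0.18 -0.26  2.21  0.01  1.06 -1.68] F [ 0.3  0.1 -0.4]
```

View pics/s3.png

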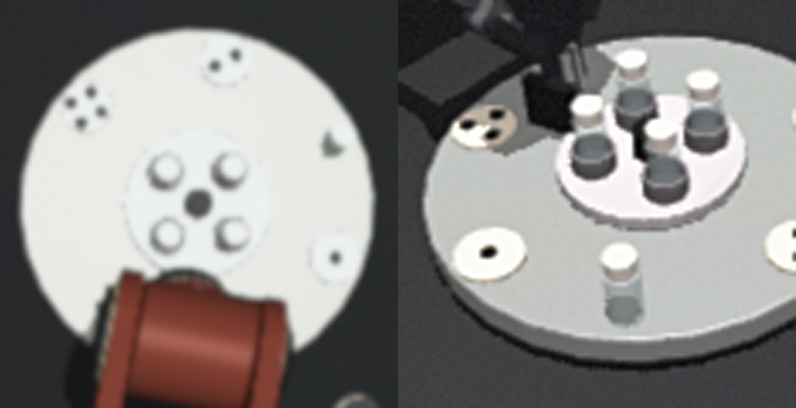

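The top view shows all four caps free of the arm, with the fin hidden under the wrist. The scene view shows the fin still short of the three-pip plate. I'll read the turn off the caps.

```bash
cat > caps.py <<'E'
from h import *
from scipy.spatial.transform import Rotation
C=np.array([.5389,-.0238])
def caps(im,d):
    v,u=np.mgrid[0:400,0:640];c=camera_params("top");K=np.array(c["mtx"]);T=np.array(c["extrinsics"])
    P=np.stack([(u-K[0,2])/K[0,0]*d,(v-K[1,2])/K[1,1]*d,d],-1)@T[:3,:3].T+T[:3,3]
    r=np.hypot(P[...,0]-C[0],P[...,1]-C[1])
    m=((P[...,2]>.078)&(P[...,2]<.115)&(r<.058)&(im.min(2)>170)).astype(np.uint8)
    n,l,st,ce=cv2.connectedComponentsWithStats(m)
    W=np.array([onplane("top",*ce[i],.092)[:2] for i in range(1,n) if st[i,4]>=6])
    return W
def rep(W):
    o=W.mean(0);a=np.degrees(np.arctan2(*(W-o).T[::-1]))%360
    print("n",len(W),"centre",o.round(4),"r",np.hypot(*(W-o).T).round(4),"ang",np.sort(a).round(1),"mean mod90",np.degrees(np.angle(np.exp(4j*np.radians(a)).mean()))/4)
E
python3 - <<'E'
from caps import *
for f in("top0.npz","top2.npz"):
    z=np.load(f);rep(caps(z["im"],z["d"]))
E
```

```text
n 4 centre [ 0.539  -0.0237] r [0.0377 0.0379 0.0378 0.0379] ang [ 39.5 129.2 219.3 309.4] mean mod90 39.381481737622245
n 4 centre [ 0.5388 -0.0237] r [0.0379 0.0376 0.0376 0.0378] ang [ 47.4 137.3 227.  317.8] mean mod90 -42.61395885273984
```

>>> {"method": "step_arm", "body": {
  "steps": [
    [2,-4,1,-3],
    [1,-3,1,-2],
    [0,0,0,0]
  ]
}}

```text
time: 7.0
tool_pos: [0.4611, -0.0125, 0.0542]
tool_rot: [0.063, -0.003, 0.998, -0.006]
contact_force: [-0.8, -0.5, -0.8]
gripper_width: -0.001
```

```bash
python3 - <<'E'
from caps import *
im,d=grab_frame("top");rep(caps(im,d))
import where
z=np.load("top0.npz");g=z["im"].astype(int).sum(2);print(g[201:215,314:336])
E
```

```text
n 4 centre [ 0.5388 -0.0237] r [0.0379 0.0374 0.0375 0.0383] ang [ 51.5 141.8 232.1 321.9] mean mod90 -38.17915656029643
t 7.05 p [ 0.4613 -0.0124  0.0543] yaw -179.6 zaxis [ 0.127 -0.012 -0.992] r 0.0784 ang 171.7 j [-0.2  -0.26  2.22  0.02  1.06 -1.78] F [-0.4  0.4  0.1]
[[702 702 702 703 702 703 703 702 703 702 702 705 705 705 705 705 705 701
  685 678 707 719]
 [702 702 702 702 702 699 693 689 690 693 696 699 702 705 705 705 704 702
  695 696 714 719]
 [702 703 702 702 699 686 648 605 609 626 648 663 679 685 687 687 687 687
  689 705 716 719]
 [704 704 702 702 697 664 544 441 432 457 489 515 547 564 576 581 590 597
  619 682 713 719]
 [704 705 703 703 694 640 453 312 292 302 317 330 346 365 381 390 401 422
  480 624 704 719]
 [703 704 703 702 687 605 389 258 241 245 242 246 248 256 264 269 278 305
  411 595 703 719]
 [702 704 702 699 668 536 342 247 238 232 228 221 227 235 232 232 243 286
  430 622 706 719]
 [702 703 704 696 648 481 354 320 317 311 299 277 275 269 243 232 249 328
  487 651 709 719]
 [702 702 702 696 652 514 449 446 443 441 434 420 413 389 340 318 343 456
  609 685 713 719]
 [702 702 702 699 678 629 606 605 605 605 603 602 594 553 475 446 469 574
  686 712 718 719]
 [702 702 702 702 699 691 689 690 689 689 690 689 687 668 626 610 620 664
  707 719 719 719]
 [702 702 702 702 702 702 702 703 703 702 703 702 702 699 693 690 692 698
  709 718 719 719]
 [702 702 702 702 702 702 702 703 703 703 704 703 704 705 705 705 702 694
  691 712 719 719]
 [703 702 702 702 702 702 702 702 704 704 703 705 704 704 702 705 699 679
  666 706 719 719]]
```

>>> {"method": "step_arm", "body": {
  "steps": [
    [1,-4,0,-2],
    [0,0,0,0]
  ]
}}

```text
time: 7.25
tool_pos: [0.4609, -0.0159, 0.0545]
tool_rot: [0.064, -0.019, 0.998, -0.007]
contact_force: [-0.8, -0.3, 1.0]
gripper_width: 0.004
```

```bash
python3 - <<'E'
from caps import *
im,d=grab_frame("top");rep(caps(im,d))
from where import *
E
```

```text
n 4 centre [ 0.5388 -0.0236] r [0.0378 0.0381 0.038  0.0374] ang [ 54.7 144.5 234.2 324.3] mean mod90 -35.563859481703574
t 7.3 p [ 0.4609 -0.0159  0.0546] yaw -177.7 zaxis [ 0.128 -0.011 -0.992] r 0.0784 ang 174.2 j [-0.21 -0.26  2.22  0.02  1.06 -1.82] F [ 0.7 -0.3 -0.3]
```

The caps put the tab at 189.4°, which is on the plate's bearing. I'll back off, lift, and check with a clear view.

>>> {"method": "step_arm", "body": {
  "steps": [
    [0,8,0,0],
    [0,10,0,0],
    [0,0,-30,0],
    [0,0,-45,0],
    [0,0,-45,0],
    [0,45,0,4],
    [0,45,0,4],
    [0,45,0,4]
  ]
}}

```text
time: 8.1
tool_pos: [0.4496, 0.1434, 0.1783]
tool_rot: [0.065, 0.098, 0.993, 0.001]
contact_force: [1.5, 0.0, 0.1]
gripper_width: 0.0
```

>>> {"method": "step_arm", "body": {
  "steps": [
    [0,45,0,4],
    [0,45,0,4],
    [0,0,0,0]
  ]
}}

```text
time: 8.4
tool_pos: [0.469, 0.2415, 0.1812]
tool_rot: [0.066, 0.168, 0.984, 0.007]
contact_force: [-0.5, -1.3, 0.0]
gripper_width: -0.004
```

```bash
python3 - <<'E'
from caps import *
im,d=grab_frame("top");rep(caps(im,d))
from where import *
to([.5229,.3215,.15])
a=cv2.resize(im[150:270,295:412],None,fx=5,fy=5,interpolation=2);im2,d2=grab_frame("scene")
b=cv2.resize(im2[130:200,300:380],None,fx=2.5,fy=2.5,interpolation=2)
o=np.zeros((600,800,3),np.uint8);o[:,:a.shape[1]]=a;o[:b.shape[0],a.shape[1]:a.shape[1]+b.shape[1]]=b
cv2.imwrite("pics/c4.png",o[:,:,::-1])
g=im.astype(int).sum(2)
print("button px top scene",pix("top",[.5229,.3215,.05]),pix("scene",[.5229,.3215,.05]))
for l in("scene","top"):
  for q in boxes_of(l,"start_top")[:4]:print(l,np.round(q["box"],1),round(q["p"],2))
E
```

```text
n 4 centre [ 0.5388 -0.0238] r [0.0377 0.0378 0.038  0.0375] ang [ 54.9 144.1 234.5 324.3] mean mod90 -35.54138537447036
t 8.45 p [0.4685 0.2397 0.1809] yaw 160.6 zaxis [ 0.132 -0.009 -0.991] r 0.2727 ang 105.0 j [ 0.36 -0.23  1.96 -0.06  1.28 -0.86] F [ 0.2 -0.2 -0.6]
shift mm [-19.9  94.   37. ]
button px top scene [231.58184859 213.13522651] [344.1897309  160.51253901]
scene [385.9 170.6  27.   46.6] 0.55
scene [341.1 159.9   9.2   7.3] 0.47
top [212.4 161.2   8.   10.4] 0.65
top [227.8 206.1  10.1  14. ] 0.6
top [183.5 213.    9.6   7. ] 0.57
```

View pics/c4.png

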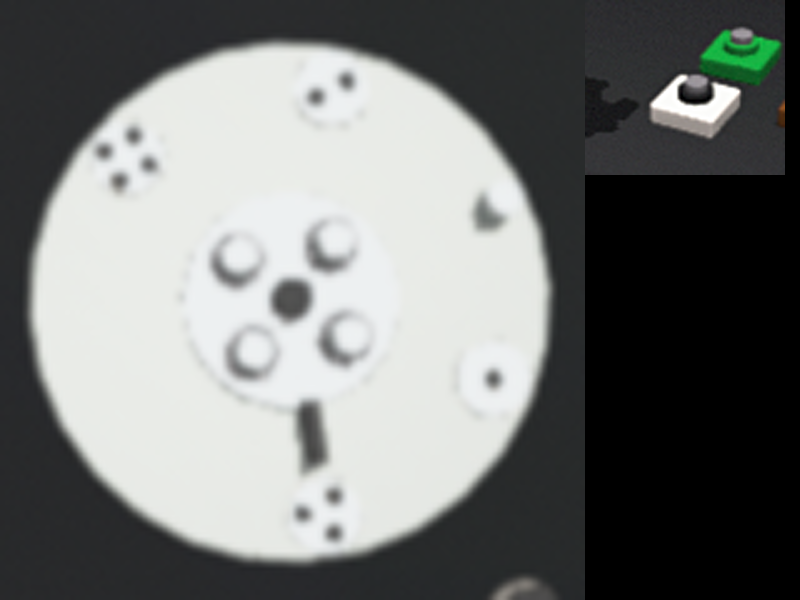

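The fin points straight at the three-pip plate's middle, from hub (291,299) through fin end (314,468) to plate (324,514). The caps are seated and the spare vial is in place. Next is the button on the white pad at about (0.523, 0.321, 0.05).

>>> {"method": "step_arm", "body": {
  "steps": [
    [-10,45,10,0],
    [-8,40,10,0],
    [-2,8,10,0],
    [0,0,15,0],
    [0,0,0,0]
  ]
}}

```text
time: 9.1
tool_pos: [0.5249, 0.3108, 0.1399]
tool_rot: [0.066, 0.175, 0.982, 0.005]
contact_force: [0.2, -0.5, -1.1]
gripper_width: 0.005
```

```bash
python3 -c "
from where import *
to([.5227,.321,.09]);to([.5227,.321,.06])"
```

```text
t 9.1 p [0.5249 0.3108 0.1399] yaw 159.7 zaxis [ 0.132 -0.014 -0.991] r 0.3349 ang 92.4 j [ 0.44  0.02  1.8  -0.07  1.2  -0.75] F [ 0.2 -0.5 -1.1]
shift mm [12.   7.2 49. ]
shift mm [15.9  6.2 78.7]
```

>>> {"method": "step_arm", "body": {
  "steps": [
    [6,4,20,0],
    [6,4,20,0],
    [2,0,15,0],
    [0,0,10,0],
    [0,0,0,0]
  ]
}}

```text
time: 9.6
tool_pos: [0.5226, 0.3158, 0.0727]
tool_rot: [0.067, 0.178, 0.982, 0.004]
contact_force: [0.1, 0.1, 0.3]
gripper_width: -0.001
```

```bash
python3 -c "
from where import *
to([.5227,.321,.06]);to([.5227,.321,.05])"
```

```text
t 9.6 p [0.5226 0.3158 0.0727] yaw 159.3 zaxis [ 0.133 -0.016 -0.991] r 0.34 ang 92.8 j [ 0.46  0.1   1.84 -0.08  1.08 -0.72] F [0.1 0.1 0.3]
shift mm [ 3.3  4.5 12.5]
shift mm [ 4.6  4.2 22.4]
```

>>> {"method": "step_arm", "body": {
  "steps": [
    [2,3,8,0],
    [2,2,6,0],
    [1,0,4,0],
    [0,0,0,0]
  ]
}}

```text
time: 10.0
tool_pos: [0.5236, 0.3223, 0.0553]
tool_rot: [0.068, 0.178, 0.982, 0.005]
contact_force: [-0.5, -0.8, -0.6]
gripper_width: 0.0
```

```bash
python3 -c "
from where import *
to([.5227,.321,.05]);to([.5227,.321,.042])"
```

```text
t 10.0 p [0.5236 0.3223 0.0553] yaw 159.3 zaxis [ 0.136 -0.015 -0.991] r 0.3464 ang 92.5 j [ 0.46  0.14  1.84 -0.09  1.05 -0.71] F [-0.5 -0.8 -0.6]
shift mm [ 1.1 -1.7  5.1]
shift mm [ 2.1 -2.  13.1]
```

>>> {"method": "step_arm", "body": {
  "steps": [
    [0,-1,4,0],
    [0,0,3,0],
    [0,0,2,0]
  ]
}}

```text
time: 10.3
tool_pos: [0.5252, 0.3218, 0.047]
tool_rot: [0.069, 0.178, 0.982, 0.005]
contact_force: [-1.3, -0.2, 1.4]
gripper_width: 0.005
```

>>> {"method": "step_arm", "body": {
  "steps": [
    [0,0,2,0],
    [0,0,2,0]
  ]
}}

```text
time: 10.5
tool_pos: [0.5256, 0.3219, 0.0433]
tool_rot: [0.069, 0.178, 0.982, 0.005]
contact_force: [-3.5, -0.8, 3.6]
gripper_width: 0.0
```

>>> {"method": "step_arm", "body": {
  "steps": [
    [0,0,2,0],
    [0,0,2,0]
  ]
}}

```text
time: 10.7
tool_pos: [0.5258, 0.322, 0.0414]
tool_rot: [0.068, 0.178, 0.982, 0.005]
contact_force: [-12.4, -3.8, 20.9]
gripper_width: -0.0
```

The force followed the spring (1.4 N, then 3.6 N) to a hard stop, so the button is bottomed. I'll hold briefly, then lift away.

>>> {"method": "step_arm", "body": {
  "steps": [
    [0,0,1,0],
    [0,0,1,0]
  ]
}}

```text
time: 10.9
tool_pos: [0.5263, 0.3222, 0.0419]
tool_rot: [0.068, 0.178, 0.982, 0.004]
contact_force: [-5.8, -1.9, 7.0]
gripper_width: 0.0
```

>>> {"method": "step_arm", "body": {
  "steps": [
    [0,0,-6,0],
    [0,0,-15,0],
    [0,0,-40,0],
    [0,0,-40,0],
    [45,0,0,0],
    [45,0,0,0],
    [45,0,0,0],
    [0,0,0,0]
  ]
}}

```text
time: 11.7
tool_pos: [0.3866, 0.3734, 0.1345]
tool_rot: [0.072, 0.18, 0.981, 0.009]
contact_force: [0.8, -1.1, -0.9]
gripper_width: -0.0
```

```bash
python3 - <<'E'
from caps import *
im,d=grab_frame("top");rep(caps(im,d))
from where import *
im2,d2=grab_frame("scene")
cv2.imwrite("pics/f.png",np.hstack([cv2.resize(im[150:270,175:415],None,fx=3.3,fy=3.3,interpolation=2)])[:,:,::-1])
cv2.imwrite("pics/f2.png",cv2.resize(im2[120:400,130:450],None,fx=2,fy=2,interpolation=2)[:,:,::-1])
E
```

```text
n 4 centre [ 0.5388 -0.0237] r [0.0378 0.038  0.0376 0.0375] ang [ 55.  144.9 234.5 324.3] mean mod90 -35.354263399120505
t 11.75 p [0.3889 0.3733 0.1357] yaw 158.9 zaxis [ 0.147 -0.008 -0.989] r 0.4244 ang 110.7 j [ 0.68 -0.14  1.97 -0.11  1.2  -0.5 ] F [-0.1  0.4  0.4]
```

View pics/f2.png

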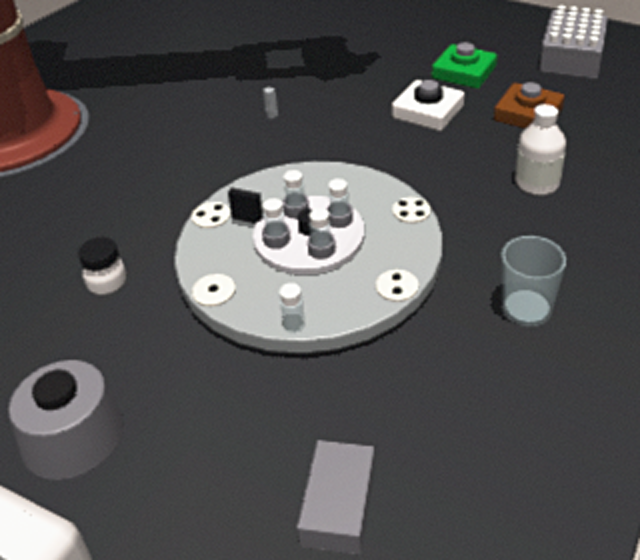

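The scene shows everything upright and in place, with the arm clear and the tab on the three-pip plate. One doubt remains: the tool is tilted, so its lower edge may have met the button's housing rim rather than the button's end stop. I'll average depth to check.

```bash
python3 - <<'E'
from h import *
D=np.mean([grab_frame("top")[1] for _ in range(12)],0)
for v in range(206,222):print(v,[int(round(1000*world("top",u,v,D[v,u])[2])) for u in range(222,246)])
E
```

```text
206 [25, 24, 25, 25, 24, 24, 25, 24, 25, 157, 157, 37, 35, 36, 154, 25, 24, 25, 25, 22, 25, 24, 24, 26]
207 [25, 25, 25, 26, 25, 23, 23, 36, 36, 36, 35, 36, 37, 35, 36, 39, 25, 25, 23, 24, 24, 26, 24, 23]
208 [24, 23, 24, 25, 23, 25, 37, 36, 35, 37, 37, 38, 36, 37, 37, 36, 36, 32, 26, 25, 23, 23, 23, 23]
209 [24, 25, 23, 23, 26, 38, 34, 36, 47, 46, 45, 44, 47, 47, 35, 37, 36, 36, 24, 25, 24, 26, 26, 26]
210 [25, 147, 25, 24, 24, 38, 37, 45, 47, 45, 45, 49, 46, 46, 44, 37, 36, 37, 36, 25, 24, 25, 24, 24]
211 [24, 23, 23, 24, 35, 156, 37, 46, 47, 47, 47, 47, 46, 46, 46, 43, 34, 38, 36, 24, 25, 25, 24, 23]
212 [25, 24, 23, 24, 37, 156, 44, 166, 48, 47, 47, 45, 47, 47, 47, 45, 156, 35, 35, 26, 24, 24, 24, 24]
213 [146, 24, 22, 25, 157, 36, 46, 47, 46, 47, 46, 47, 47, 46, 49, 45, 37, 36, 36, 28, 26, 26, 26, 26]
214 [26, 25, 24, 24, 35, 36, 46, 46, 46, 167, 46, 45, 47, 47, 46, 45, 35, 37, 35, 24, 25, 25, 23, 23]
215 [25, 25, 23, 25, 37, 38, 37, 46, 46, 47, 166, 47, 46, 45, 47, 41, 36, 157, 36, 25, 25, 24, 24, 24]
216 [25, 26, 24, 24, 25, 36, 37, 45, 47, 45, 48, 45, 46, 166, 45, 35, 37, 36, 35, 24, 25, 26, 24, 24]
217 [25, 23, 24, 24, 25, 37, 37, 37, 36, 48, 46, 166, 46, 41, 37, 37, 37, 35, 24, 24, 24, 26, 147, 23]
218 [24, 26, 24, 23, 24, 24, 36, 38, 37, 38, 37, 36, 36, 37, 35, 37, 37, 30, 24, 24, 147, 25, 24, 25]
219 [25, 25, 24, 25, 25, 27, 24, 36, 36, 37, 36, 37, 37, 37, 37, 39, 28, 25, 25, 23, 23, 25, 24, 24]
220 [25, 25, 25, 25, 25, 24, 25, 25, 35, 36, 36, 37, 36, 36, 33, 25, 23, 25, 25, 24, 24, 25, 27, 25]
221 [24, 24, 25, 24, 25, 25, 25, 25, 24, 25, 25, 25, 145, 25, 23, 146, 25, 26, 22, 24, 22, 25, 23, 23]
```

Button top is at 46.5 mm and the rim at 36 mm. At the stop the tip's lower edge was at about 40 mm, so it was clear of the rim and the button went down its full 6 mm.

```bash
python3 -c "
from plant import *
print(state()['time']);print(job_done())"
```

```text
12.4
the job is handed in; nothing more can be done
None
```

I pushed the tab about 105° counter-clockwise with the shut fingertip until it pointed at the three-pip plate. Then I backed off, pressed the grey button on the white pad once, lifted clear and handed the job in at 12.4 s. The hand-in gave no verdict.

**Last checks**
- **Tab:** the vial caps put it at about 189.6°, against 189.4° for the plate. That is roughly 0.5 mm at the tab's aim point, and it did not change after the press.
- **Button press:** the force followed the spring and then rose to about 21 N at a hard stop. Depth readings put the button top at 46.5 mm and its rim at 36 mm; the tip's lower edge reached about 40 mm, so this was the button's own end stop.
- **Button release:** after lifting, the button's depth reading was back at the level seen before the press.
- **Everything else:** the four vials were seated, and the spare vial and bystanders looked undisturbed. I checked these by eye in the final picture and did not measure them. The arm was clear of everything.

**Disagreements**
- My first reading of the tab's starting angle was 87°, biased by the fin's visible side face. The fin's edge slope and the vial pattern both gave 84.4°, so I used that.
- The tool tilted to about 8° during the moves and I could not correct it. It did no harm.

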